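Change over the tiles on the narrow drying rail

ROBOT

A 6-joint arm with a two-finger parallel gripper is mounted at the origin on the work surface. World frame = base frame: x ahead of the robot, y to its left, z up, the work surface at z = 0. Lengths are in m, angles in degrees, forces in N, time in s.
With the tool pointing down it reaches from about 0.25 to 0.725 m from the base axis. Payload 9.7 kg.
Tool frame: the origin (TCP) lies between the finger pads; the fingertips stand 19 mm ahead of it and the grasp point (between the pads) is the TCP; z points along the fingers, y is the line along which they close (so a half turn about z gives the same grasp; the last joint's range is limited). The gripper opens to 85 mm and grips with 20 to 120 N. Pads are 22 mm wide; open, the fingers measure 114 mm over their backs; the gripper's body (76 mm by 85 mm) begins 54 mm behind the grasp point. The pads swing forward as they close: fully open they stand 13 mm farther back than shut.
Start: joints at [-64.802, 4.979, 10.078, 95.1, 0, 90], TCP at [0.234, -0.498, 0.25] pointing down, gripper open.
Joint ranges: [-179.16, 179.16], [-48.56, 103.87], [-65.8, 70.77], [-126.05, 130.52], [-82.76, 87.17], [-180, 180]. Speed limits (degrees/s): [127.2, 127.2, 147.25, 180, 180, 180].

INTERFACE

Orientations are given as [roll, pitch, yaw] about the fixed x, y, z axes, in that order (R = Rz(yaw) Ry(pitch) Rx(roll)).
In Python, from workcell import bot gives the robot as it stands. The module is installed in compiled form; this text tells all that it offers.
- The arm moves only by the shell command python3 -m crank 'ROWS' [OPENING] [FORCE]. ROWS is JSON, a list that holds one entry, the list of rows, each a list of 6 numbers: the shift along the world's x, y, z as a fraction of full scale, then the turn, a rotation vector about the world's x, y, z as a fraction of full scale. In form: [[[x, y, z, wx, wy, wz], ...]]. A call has 1 to 20 rows; each row shifts and turns the commanded pose from where the row before left it; what a row does not reach is not made up. Full scale, the value 1, is 20 mm for a shift and 0.12 rad for a turn. A row lasts 1/12 s, in which the tool goes at most 41.7 mm and 7.16 degrees, less where a joint would pass 70% of its speed; a pose out of reach is approached as far as the arm can. A call with a number of a shift or a turn outside -1 to 1 is refused whole. A call with a gripper value outside its range is refused whole. OPENING is the opening, from 0 (shut) to 1 (fully open), set as the call begins (- or left out, the last holds). The fingers move at their own pace and stop on an object; FORCE is the grip in N (left out, the last holds). Time passes only in rows, so rows that do not move let the fingers close. It gives the time, the measured TCP pose, the force, the opening and the grip force at its end, in the units of the state.
- bot.get_obs(): the state, without advancing time (a new reading comes with each control period).
- bot.camera(name): name is "scene" or "top"; returns the picture (420x560x3 uint8, red, green, blue); there is no depth.
- bot.camera_model(name): a dict with "vertical_fov" (degrees; the focal length in pixels is half the picture's height over the tangent of half this angle, whatever the lens; pixels are square), "cx", "cy" (the principal point, pixels), "k1" (the pictures are not rectified: a ray, as slopes to the right and down, at radius r is drawn at 1 + k1 r^2 times it, then the intrinsics apply), "R" (3x3) and "t" (3): a world point X has camera coordinates R X + t. Camera axes: x right, y down, z forward; pixel columns grow to the right and rows downward; lengths in m; the calibration is good to about 2 mm. A picture is of the moment at which its call begins. camera_model takes no time and is no camera call.
- bot.job_done(): hands the job in; it is judged then, once.
The state is a dict: "time": time; "q": joint angles; "qd": joint speeds; "joint_efforts": joint torques, N m; "ee_pos": TCP position; "tcp_rot": TCP orientation; "wrist_force": force on the tool from outside, world axes, zero at the start; "torque": the same for the moment, N m; "opening": finger opening in m; "grasp_force": force on a finger pad.
Only numpy, scipy, OpenCV 4.12 (cv2) and the standard library are available. Lean on these libraries where they do the work, as an engineer would, in place of code of your own. Each camera call takes 0.05 s, during which the arm holds its last target. There are 200 camera calls.

TASK

Change over the tiles on the drying rail: first pull the red bypass knob all the way out, then move every blue tile from the rail to the wooden ware board, laid flat, and lay every terracotta tile flat and well centred across the rail's narrow top. When all the tiles are in place, push the knob fully home, and leave the other things on the bench undisturbed.

Things in the scene. Friction and masses are not known exactly. Their poses are not given: they have to be found in the camera images.
- rail: fixed drying rail: aluminium air duct on edge, 320 mm long (its y), flat top only 24 mm wide (its x), 100 mm above the table. Origin on the table under its middle, z up. Steel foot 90 x 320 x 12 mm. In front (-x) at y = 0 a green valve box, x -57 to -7 mm, 70 mm wide and high; behind it a green blower, x 12 to 102, y -25 to 65 mm, 75 mm high
- rail_top (a point): the middle of the rail's narrow top, 100 mm above the table
- knob (a joint): the red bypass knob's travel in m: 0 = pushed home, 0.040 = pulled fully out, along the rail's -x. A spring detent inside holds it at either end; about 6 N starts it from either end, and past half-way it snaps on to the other end; stops at both ends
- knob_grip (a point): on the red knob, an upright block 16 mm (rail x) x 30 mm (rail y) x 42 mm tall: its axis, 15 mm below its top (66 mm above the table); knob home, it is 88 mm before the rail's middle line, with 23 mm free between block and valve box. Can be pinched from above across its 30 mm or its 16 mm
- clay1: a terracotta-brown tile 50 x 50 x 12 mm, 65 g, the same on both faces; origin at its centre, z across the 12 mm, x and y along its sides; may be absent
- clay2: a terracotta-brown tile 50 x 50 x 12 mm, 65 g, the same on both faces; origin at its centre, z across the 12 mm, x and y along its sides; may be absent
- clay3: a terracotta-brown tile 50 x 50 x 12 mm, 65 g, the same on both faces; origin at its centre, z across the 12 mm, x and y along its sides; may be absent
- clay4: a terracotta-brown tile 50 x 50 x 12 mm, 65 g, the same on both faces; origin at its centre, z across the 12 mm, x and y along its sides; may be absent
- blue1: a deep blue, white-spotted tile 50 x 50 x 12 mm, 65 g, the same on both faces; origin at its centre, z across the 12 mm, x and y along its sides; may be absent
- blue2: a deep blue, white-spotted tile 50 x 50 x 12 mm, 65 g, the same on both faces; origin at its centre, z across the 12 mm, x and y along its sides; may be absent
- blue3: a deep blue, white-spotted tile 50 x 50 x 12 mm, 65 g, the same on both faces; origin at its centre, z across the 12 mm, x and y along its sides; may be absent
- ware_board: the loose wooden ware board, 240 (x) x 120 (y) x 14 mm, 0.45 kg, flat on the table; origin at the centre of its underside
- glaze_jar: bystander: a small jar with a white lid and label, 56 mm across, 70 mm tall; origin under it
- small_jar: bystander: a clear jar with a blue cap, 44 mm across, 50 mm tall; origin under it
- brush: bystander: a 160 mm brush lying behind the rail; origin under its middle
- mug: bystander: a white mug, 76 mm across, 85 mm tall; origin under it
- glaze_dish: bystander: a terracotta dish, 84 mm across, 22 mm tall; origin under it
Mind the look-alikes: they are no part of the job. Leave any pink or purple look-alike of the clay1 alone.

How it is judged:
By the outcome, as a careful person would: the job done as asked, in the order asked, and still so for the second after the job is handed in, with the robot touching nothing.
Of clay1, clay2, clay3, clay4 only 3 to 4 are there at a start; the rules pass over those that are not, and their reading is None.
Of blue1, blue2, blue3 only 2 to 3 are there at a start; the rules pass over those that are not, and their reading is None.
At some moment in a run one of ware_board may be knocked a few centimetres aside while the robot is not near it.
Once in a run the grip may slacken for a moment while it holds something.
It also fails if it takes over 208 s, if anything falls off the work surface, if the arm or the gripper's body presses on something with over 40 N, if the wrist force passes 120 N, or if a joint passes its speed limit or range.

## Working session

There is one attempt and no reset: what is moved stays moved. The work goes in short steps, Python scripts to look and compute and a shell command to move; the robot and the scene stay as the last step left them, time stands still between calls to the robot, and variables do not carry over. Pictures are saved under pics/ and viewed, at most 14 in all, crops included, and the job is handed in when it is done.

```bash
mkdir -p pics; cat > h.py <<'E'
import numpy as np, cv2
from workcell import bot
def snap(n,f=None):
    im=bot.camera(n)
    if f: cv2.imwrite('pics/'+f,im[:,:,::-1])
    return im
def cm(n):
    m=bot.camera_model(n); f=210/np.tan(np.radians(m['vertical_fov'])/2)
    return m,f,np.array(m['R']),np.array(m['t'])
def ray(n,u,v):
    m,f,R,t=cm(n); d=np.array([(u-m['cx'])/f,(v-m['cy'])/f]); s=d.copy()
    for _ in range(20): s=d/(1+m['k1']*(s@s))
    return -R.T@t, R.T@np.array([s[0],s[1],1])
def onz(n,u,v,z):
    o,d=ray(n,u,v); return o+d*(z-o[2])/d[2]
def proj(n,X):
    m,f,R,t=cm(n); c=R@np.array(X)+t; s=c[:2]/c[2]; s=s*(1+m['k1']*(s@s))
    return s*f+[m['cx'],m['cy']]
def two(a,b):
    o1,d1=ray(*a);o2,d2=ray(*b)
    k=np.linalg.lstsq(np.c_[d1,-d2],o2-o1,rcond=None)[0]
    p,q=o1+k[0]*d1,o2+k[1]*d2; return (p+q)/2,np.linalg.norm(p-q)
E
python3 - <<'E'
from h import *
for n in('scene','top'):
    snap(n,n+'0.png'); m,f,R,t=cm(n); print(n,m['vertical_fov'],m['cx'],m['cy'],m['k1'],np.round(-R.T@t,3),np.round(R,3).tolist())
print(bot.get_obs())
E
```

```text
scene 57.67306458262747 285.25927167295066 208.5290696168203 -0.0752561993488894 [1.103 0.104 0.849] [[-0.19, 0.982, -0.015], [0.783, 0.142, -0.606], [-0.593, -0.127, -0.795]]
top 46.5839273990851 280.3225529751238 206.0786214707841 -0.012275184466308918 [0.494 0.006 1.183] [[0.008, -1.0, -0.015], [-0.997, -0.007, -0.07], [0.07, 0.015, -0.997]]
{'time': 0.1, 'q': array([-6.48023872e+01,  5.00790199e+00,  1.00388724e+01,  9.50991894e+01,
       -1.23679103e-03,  8.99991240e+01]), 'qd': array([-0.12616063,  0.03745495,  0.08775412,  0.03604144, -0.02338465,
       -0.02591109]), 'joint_efforts': array([ 1.49873395e-03, -5.21562016e+01,  4.65652764e+01,  1.61322230e-02,
        4.30232251e-05, -1.81579782e-05]), 'ee_pos': array([ 0.23407556, -0.49750317,  0.24965331]), 'tcp_rot': array([-1.79931781e+02,  1.23574720e-03,  2.51984902e+01]), 'wrist_force': array([-0.71561963,  0.37667968, -0.04242187]), 'torque': array([ 0.04336672, -0.04837362,  0.01019291]), 'grasp_force': 0.0, 'opening': 0.08562070875932778}
```

View pics/scene0.png

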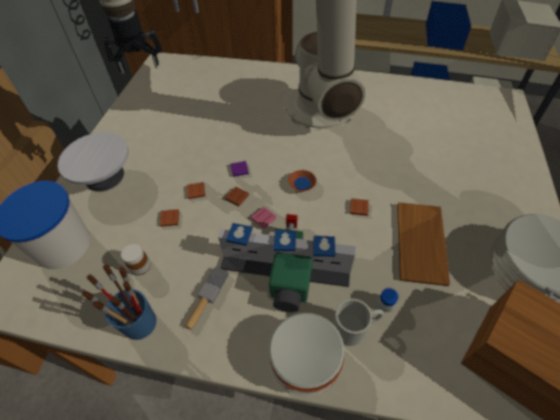

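View pics/top0.png

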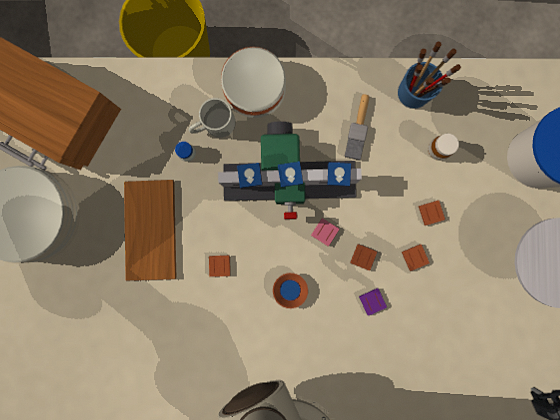

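Terracotta candidates in the top view are (219,265), (364,257), which looks darker, (417,257) and (431,213). The look-alikes are pink (326,232), purple (373,302) and the dish (290,291). The blue tiles sit on the rail at (250,175), (290,173) and (339,173). The knob is at (290,214) and the board at (150,230). I'll check these in a close crop and measure.

```bash
cat >> h.py <<'E'
def masks(im):
    h=cv2.cvtColor(im,cv2.COLOR_RGB2HSV); H,S,V=[h[...,i].astype(int) for i in range(3)]
    return dict(clay=((H<13)|(H>175))&(S>120)&(V>50), blue=(H>100)&(H<130)&(S>110)&(V>25), red=((H<5)|(H>174))&(S>190)&(V>60), wood=(H>5)&(H<16)&(S>90)&(V>50), green=(H>50)&(H<90)&(S>80))
def blobs(mask,lo,hi,close=3):
    k=np.ones((close,close),np.uint8); m=cv2.morphologyEx(mask.astype(np.uint8),cv2.MORPH_CLOSE,k)
    out=[]
    for c in cv2.findContours(m,cv2.RETR_EXTERNAL,cv2.CHAIN_APPROX_NONE)[0]:
        a=cv2.contourArea(c)
        if lo<a<hi: out.append((cv2.minAreaRect(c),a,c))
    return out
def rect(n,r,z):
    "box of pixel rect -> world centre, side lengths, yaw of first side"
    P=np.array([onz(n,u,v,z)[:2] for u,v in cv2.boxPoints(r)]); e1=(P[1]-P[0]+P[2]-P[3])/2; e2=(P[3]-P[0]+P[2]-P[1])/2
    return P.mean(0),np.linalg.norm(e1),np.linalg.norm(e2),np.degrees(np.arctan2(e1[1],e1[0]))
E
python3 - <<'E'
from h import *
im=cv2.imread('pics/top0.png')[:,:,::-1].copy()
M=masks(im)
for k,z,lo,hi in(('clay',.012,150,3000),('blue',.112,150,3000),('red',.081,20,400),('wood',.014,2500,9000),('green',.07,200,5000)):
    for r,a,c in blobs(M[k],lo,hi):
        p,l1,l2,y=rect('top',r,z); print(k,np.round(r[0]),a,np.round(p,4),round(l1,3),round(l2,3),round(y,1))
c=cv2.resize(im[130:310,180:450],None,fx=2.9,fy=2.9,interpolation=cv2.INTER_CUBIC); cv2.imwrite('pics/crop0.png',c[:,:,::-1])
E
```

```text
clay [290. 290.] 930.0 [ 0.377  -0.0006] 0.081 0.08 -89.5
clay [219. 266.] 386.0 [0.4333 0.1696] 0.048 0.05 -89.5
clay [415. 257.] 415.5 [ 0.4569 -0.2982] 0.051 0.05 -65.8
clay [363. 257.] 397.0 [ 0.4573 -0.1751] 0.049 0.05 -21.2
clay [431. 213.] 405.0 [ 0.5638 -0.3382] 0.052 0.049 -72.3
clay [433.  82.] 153.5 [ 0.8824 -0.3474] 0.083 0.028 -66.5
blue [290. 290.] 281.5 [0.388  0.0011] 0.041 0.041 -89.5
blue [249. 175.] 461.0 [0.6386 0.0924] 0.05 0.051 -82.9
blue [339. 174.] 480.5 [ 0.6427 -0.106 ] 0.051 0.05 -3.0
blue [290. 174.] 462.5 [0.6418 0.0019] 0.049 0.051 -82.0
blue [183. 149.] 200.5 [0.6952 0.2398] 0.035 0.037 -44.0
blue [546. 145.] 1427.0 [ 0.7097 -0.5642] 0.057 0.17 -89.6
blue [418.  85.] 651.0 [ 0.8434 -0.2827] 0.098 0.095 -73.5
red [290. 215.] 62.0 [0.5519 0.0009] 0.027 0.014 -89.6
red [412.  82.] 25.0 [ 0.8593 -0.2787] 0.033 0.007 -24.0
red [435.  82.] 35.5 [ 0.861  -0.3315] 0.059 0.006 -54.9
wood [149. 230.] 4874.0 [0.5177 0.3387] 0.124 0.24 -88.2
green [289. 193.] 479.0 [0.6029 0.0035] 0.069 0.046 -89.6
green [279. 151.] 1136.5 [0.6998 0.0262] 0.089 0.083 -87.1
```

View pics/crop0.png

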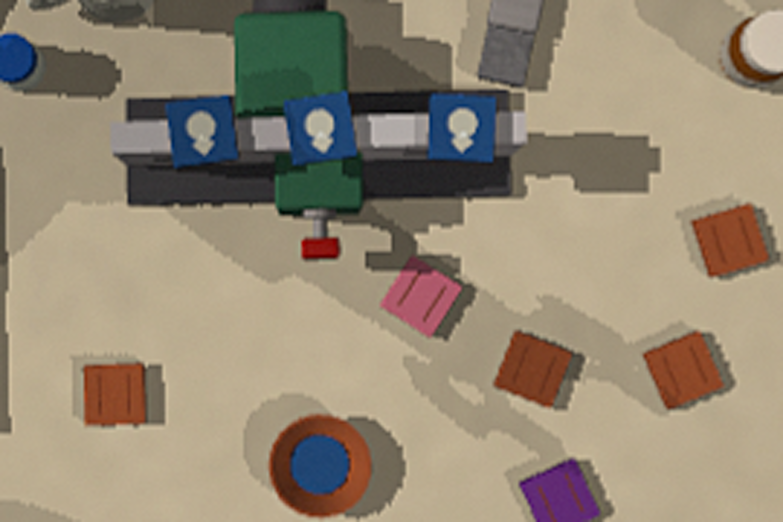

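The crop shows four terracotta tiles; the dark one is just in shadow. Pink, purple and the dish are clearly different. Next I need the rail's precise line.

```bash
python3 - <<'E'
from h import *
im=cv2.imread('pics/top0.png')
c=cv2.resize(im[155:210,210:370],None,fx=5,fy=5,interpolation=cv2.INTER_NEAREST)
im=cv2.imread('pics/scene0.png')
d=cv2.resize(im[215:290,210:370],None,fx=4,fy=4,interpolation=cv2.INTER_NEAREST)
d=cv2.copyMakeBorder(d,0,0,0,160,cv2.BORDER_CONSTANT); cv2.imwrite('pics/rail.png',np.vstack([c,d]))
g=cv2.cvtColor(cv2.imread('pics/top0.png'),cv2.COLOR_BGR2GRAY)
for u in (222,228,267,312,356): print(u,g[158:206,u].tolist())
print(175,g[175,210:228].tolist(),g[175,352:370].tolist())
E
```

```text
222 [153, 149, 147, 148, 147, 148, 149, 150, 150, 151, 150, 153, 154, 151, 149, 148, 146, 146, 146, 147, 145, 148, 149, 153, 126, 51, 54, 76, 125, 153, 152, 150, 150, 151, 151, 150, 151, 151, 153, 153, 152, 161, 173, 173, 171, 170, 171, 170]
228 [149, 148, 147, 148, 156, 129, 56, 49, 49, 50, 52, 51, 47, 88, 140, 150, 148, 148, 146, 148, 149, 147, 147, 153, 127, 53, 62, 66, 60, 48, 52, 51, 53, 53, 54, 54, 54, 54, 51, 55, 53, 47, 66, 140, 180, 173, 171, 172]
267 [68, 68, 69, 67, 69, 69, 67, 69, 70, 71, 55, 27, 85, 144, 160, 156, 156, 159, 134, 89, 90, 92, 94, 84, 55, 63, 63, 60, 39, 19, 27, 28, 27, 41, 52, 51, 48, 49, 50, 51, 49, 40, 113, 164, 154, 149, 150, 151]
312 [80, 83, 84, 69, 19, 28, 30, 29, 27, 26, 14, 100, 164, 175, 172, 172, 171, 172, 173, 173, 175, 170, 128, 70, 78, 84, 70, 36, 32, 36, 37, 35, 38, 36, 36, 37, 37, 39, 36, 29, 60, 98, 107, 105, 106, 107, 99, 81]
356 [77, 47, 137, 165, 100, 105, 106, 107, 108, 104, 112, 119, 117, 114, 114, 115, 115, 115, 114, 118, 116, 98, 74, 79, 82, 88, 92, 91, 95, 96, 87, 76, 77, 76, 76, 76, 76, 74, 79, 90, 140, 180, 174, 173, 173, 172, 174, 174]
175 [150, 150, 150, 150, 149, 148, 148, 148, 146, 148, 146, 145, 146, 144, 146, 147, 145, 147] [106, 105, 104, 99, 115, 178, 172, 170, 170, 164, 148, 154, 152, 154, 152, 155, 180, 179]
```

View pics/rail.png

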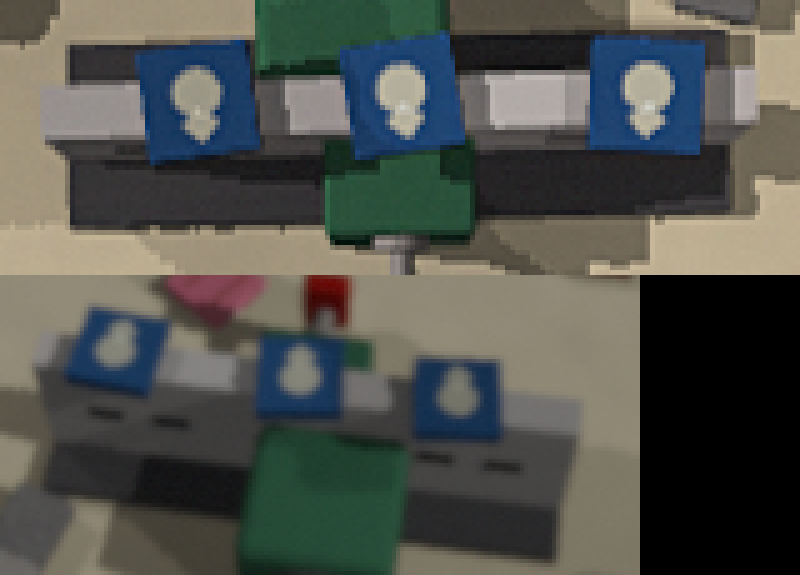

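```bash
python3 - <<'E'
from h import *
L=[onz('top',218.4,v,.1) for v in (172.2,182.6)]; R=[onz('top',361.4,v,.1) for v in (168.2,179.2)]
print(L,R); l=np.mean(L,0);r=np.mean(R,0); print((l+r)/2,l-r,np.linalg.norm(l-r))
for u,a,b in((228,171.6,182.4),(267,170.3,181.7),(312,169.3,180.6)):
    print(u,onz('top',u,a,.1)[:2],onz('top',u,b,.1)[:2])
# scene ends (pixel/4+offset): left end mid, right end mid
for a in ((40,333),(36,368),(580,400),(579,434)): print(onz('scene',210+a[0]/4,215+(a[1]-275)/4,.1))
# foot front corners
for a in ((70,228),(728,213)): print('foot',onz('top',210+a[0]/5,155+a[1]/5,.012))
E
```

```text
[array([0.64577792, 0.16210369, 0.1       ]), array([0.62232501, 0.16170372, 0.1       ])] [array([ 0.65666985, -0.15779942,  0.1       ]), array([ 0.63193604, -0.15769976,  0.1       ])]
[0.63917721 0.00207706 0.1       ] [-1.02514770e-02  3.19653299e-01  1.11022302e-16] 0.31981764212973474
228 [0.647255   0.14056019] [0.62290535 0.14017944]
267 [0.65068909 0.05313077] [0.62501161 0.05287707]
312 [ 0.6535314  -0.04752565] [ 0.62810339 -0.04760822]
[ 0.63439482 -0.15600662  0.1       ]
[ 0.65865767 -0.15113278  0.1       ]
[0.62331123 0.16309953 0.1       ]
[0.64592304 0.1644139  0.1       ]
foot [0.5891136  0.16004066 0.012     ]
foot [ 0.59848686 -0.15692386  0.012     ]
```

The rail centre is (0.640, 0.003) with yaw 1.8°, and the knob is at (0.552, 0.001). I'll move above the knob.

```bash
python3 -m crank '[[[0.61,0.96,0,0,0,-0.13],[0.61,0.96,0,0,0,-0.13],[0.61,0.96,0,0,0,-0.13],[0.61,0.96,0,0,0,-0.13],[0.61,0.96,0,0,0,-0.13],[0.61,0.96,0,0,0,-0.13],[0.61,0.96,0,0,0,-0.13],[0.61,0.96,0,0,0,-0.13],[0.61,0.96,0,0,0,-0.13],[0.61,0.96,0,0,0,-0.13],[0.61,0.96,0,0,0,-0.13],[0.61,0.96,0,0,0,-0.13],[0.61,0.96,0,0,0,-0.13]]]' 0.75 60; python3 -m crank '[[[0.61,0.96,0,0,0,-0.13],[0.61,0.96,0,0,0,-0.13],[0.61,0.96,0,0,0,-0.13],[0.61,0.96,0,0,0,-0.13],[0.61,0.96,0,0,0,-0.13],[0.61,0.96,0,0,0,-0.13],[0.61,0.96,0,0,0,-0.13],[0.61,0.96,-0.5,0,0,-0.13],[0.61,0.96,-0.5,0,0,-0.13],[0.61,0.96,-1,0,0,-0.13],[0.61,0.96,-1,0,0,-0.13],[0.61,0.96,-1,0,0,-0.13],[0.61,0.96,-1,0,0,-0.13],[0,0,-1,0,0,0],[0,0,0,0,0,0],[0,0,0,0,0,0]]]'
```

```text
time: 1.18
ee_pos: [0.3931, -0.247, 0.25]
tcp_rot: [-180.0, 0.0, 13.5]
wrist_force: [1.8, -0.4, -0.7]
opening: 0.0637
grasp_force: 0.0
time: 2.52
ee_pos: [0.5505, 0.0016, 0.1294]
tcp_rot: [180.0, 0.2, 2.0]
wrist_force: [-0.9, -0.1, 0.6]
opening: 0.064
grasp_force: 0.0
```

```bash
python3 -m crank '[[[0.07,0,-0.6,0,0,0],[0,0,-0.6,0,0,0],[0,0,-0.6,0,0,0],[0,0,-0.6,0,0,0],[0,0,-0.6,0,0,0],[0,0,-0.17,0,0,0],[0,0,0,0,0,0]]]'; python3 -m crank '[[[0,0,0,0,0,0],[0,0,0,0,0,0],[0,0,0,0,0,0],[0,0,0,0,0,0],[0,0,0,0,0,0],[0,0,0,0,0,0]]]' 0.2 60
```

```text
time: 3.1
ee_pos: [0.5519, 0.0015, 0.0653]
tcp_rot: [-180.0, 0.1, 2.0]
wrist_force: [-0.7, -0.1, 0.4]
opening: 0.0639
grasp_force: 0.0
time: 3.6
ee_pos: [0.5532, 0.0018, 0.0679]
tcp_rot: [-180.0, -0.1, 2.0]
wrist_force: [-1.9, 3.2, 5.8]
opening: 0.029
grasp_force: 59.6
```

Gripped at about 29 mm. Pull 40 mm along −x of the rail.

```bash
python3 -m crank '[[[-0.3,-0.01,0,0,0,0],[-0.3,-0.01,0,0,0,0],[-0.3,-0.01,0,0,0,0],[-0.3,-0.01,0,0,0,0],[-0.3,-0.01,0,0,0,0],[-0.3,-0.01,0,0,0,0],[-0.2,-0.01,0,0,0,0],[0,0,0,0,0,0],[0,0,0,0,0,0]]]'
```

```text
time: 4.35
ee_pos: [0.5131, 0.0005, 0.0678]
tcp_rot: [-180.0, -0.1, 2.0]
wrist_force: [1.4, 4.9, 6.4]
opening: 0.0294
grasp_force: 62.9
```

```bash
python3 -m crank '[[[0,0,0,0,0,0],[0,0,0,0,0,0],[0,0,0,0,0,0],[0,0,0,0,0,0]]]' 0.75; python3 -m crank '[[[0,0,0.6,0,0,0],[0,0,1,0,0,0],[0,0,1,0,0,0],[0,0,1,0,0,0],[0,0,1,0,0,0]]]'; python3 - <<'E'
from h import *
im=snap('top'); 
for r,a,c in blobs(masks(im)['red'],20,400): print(np.round(r[0]),rect('top',r,.081))
for r,a,c in blobs(masks(snap('scene'))['red'],20,600): print(np.round(r[0]),rect('scene',r,.081))
E
```

```text
time: 4.68
ee_pos: [0.5124, -0.0001, 0.0666]
tcp_rot: [180.0, 0.0, 1.9]
wrist_force: [-0.7, 0.1, -0.3]
opening: 0.0644
grasp_force: 0.0
time: 5.1
ee_pos: [0.5126, 0.0001, 0.1607]
tcp_rot: [180.0, -0.0, 2.0]
wrist_force: [0.6, -0.4, -0.0]
opening: 0.0637
grasp_force: 0.0
[412.  82.] (array([ 0.85936148, -0.27843583]), np.float64(0.03283377703767761), np.float64(0.006616323869620318), np.float64(-23.275550225272216))
[435.  82.] (array([ 0.86101311, -0.33153988]), np.float64(0.05899411674236993), np.float64(0.005714103008676563), np.float64(-54.94907489518305))
[136. 304.] (array([ 0.84428104, -0.28851895]), np.float64(0.005501563876306268), np.float64(0.03956105470044925), np.float64(131.86540666671007))
[294. 207.] (array([0.52092537, 0.00153152]), np.float64(0.024833197660759667), np.float64(0.02057946073304763), np.float64(-176.27923372035042))
```

```bash
python3 -m crank '[[[0.45,0.33,0,0,0,0.988],[0.45,0.33,0,0,0,0.988],[0.45,0.33,0,0,0,0.988],[0.45,0.33,0,0,0,0.988],[0.45,0.33,0,0,0,0.988],[0.45,0.33,0,0,0,0.988],[0.45,0.33,0,0,0,0.988],[0.45,0.33,0,0,0,0.988],[0.45,0.33,0,0,0,0.988],[0.45,0.33,0,0,0,0.988],[0.45,0.33,0,0,0,0.988],[0.45,0.33,0,0,0,0.988],[0.45,0.33,0,0,0,0.988],[0.45,0.33,0,0,0,0.988],[0,0,0,0,0,0],[0,0,0,0,0,0]]]' 0.85 40; python3 -m crank '[[[0,0,-0.7,0,0,0],[0,0,-0.7,0,0,0],[0,0,-0.7,0,0,0],[0,0,0,0,0,0],[0,0,0,0,0,0]]]'
```

```text
time: 6.53
ee_pos: [0.6386, 0.0926, 0.1583]
tcp_rot: [-179.9, 0.0, 96.9]
wrist_force: [-0.8, -0.2, -0.1]
opening: 0.0727
grasp_force: 0.0
time: 6.95
ee_pos: [0.6379, 0.0921, 0.1165]
tcp_rot: [-179.9, 0.0, 96.9]
wrist_force: [-0.1, 0.2, 0.3]
opening: 0.0727
grasp_force: 0.0
```

```bash
python3 -m crank '[[[0,0,0,0,0,0],[0,0,0,0,0,0],[0,0,0,0,0,0],[0,0,0,0,0,0],[0,0,0,0,0,0]]]' 0.4 40;  python3 -m crank '[[[0,0,0.5,0,0,0],[0,0,1,0,0,0],[0,0,1,0,0,0],[0,0,0.5,0,0,0],[0,0,0,0,0,0],[0,0,0,0,0,0]]]'; python3 - <<'E'
from h import *
im=snap('scene'); t=snap('top')
p=proj('scene',bot.get_obs()['ee_pos']); x,y=(int(v) for v in p); print(x,y)
c=im[max(0,y-70):y+70,x-80:x+80]; cv2.imwrite('pics/g1.png',cv2.resize(c,None,fx=4,fy=4)[:,:,::-1])
for r,a,c in blobs(masks(t)['wood'],2500,9000): print(np.round(r[0]),rect('top',r,.014))
E
```

```text
time: 7.37
ee_pos: [0.6392, 0.0925, 0.1185]
tcp_rot: [179.9, 0.0, 97.0]
wrist_force: [-0.9, -0.5, 6.5]
opening: 0.049
grasp_force: 42.3
time: 7.87
ee_pos: [0.6391, 0.0926, 0.1771]
tcp_rot: [179.9, -0.0, 97.1]
wrist_force: [-0.6, 1.0, -1.5]
opening: 0.0491
grasp_force: 41.6
325 228
[150. 230.] (array([0.51774918, 0.33834395]), np.float64(0.12329880898915101), np.float64(0.240451477587051), np.float64(-88.47348521062662))
```

View pics/g1.png

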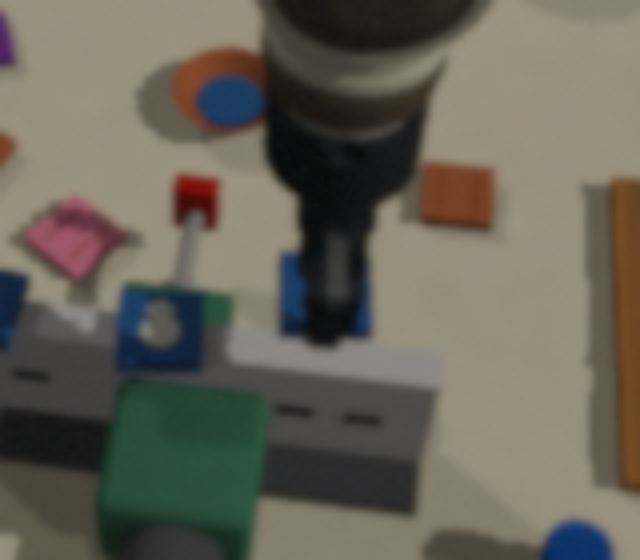

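The tile is held level and the knob is fully out. I'll place it on the board in slot A at (0.593, 0.322).

```bash
python3 -m crank '[[[-0.19,0.957,0,0,0,-0.07],[-0.19,0.957,0,0,0,-0.07],[-0.19,0.957,0,0,0,-0.07],[-0.19,0.957,0,0,0,-0.07],[-0.19,0.957,0,0,0,-0.07],[-0.19,0.957,0,0,0,-0.07],[-0.19,0.957,0,0,0,-0.07],[-0.19,0.957,-0.5,0,0,-0.07],[-0.19,0.957,-0.8,0,0,-0.07],[-0.19,0.957,-0.8,0,0,-0.07],[-0.19,0.957,-0.8,0,0,-0.07],[-0.19,0.957,-0.8,0,0,-0.07],[0,0,-0.8,0,0,0],[0,0,-0.8,0,0,0],[0,0,-0.5,0,0,0],[0,0,0,0,0,0],[0,0,0,0,0,0]]]'; python3 - <<'E'
from h import *
t=snap('top')
for r,a,c in blobs(masks(t)['wood'],1500,9000): print(np.round(r[0]),rect('top',r,.014))
E
```

```text
time: 9.38
ee_pos: [0.5927, 0.3217, 0.0601]
tcp_rot: [-179.9, 0.0, 91.3]
wrist_force: [-0.4, -0.0, 0.1]
opening: 0.049
grasp_force: 41.5
[158. 230.] (array([0.51867001, 0.31902527]), np.float64(0.08434507867289733), np.float64(0.23885024613435019), np.float64(-88.20932468578027))
[ 42. 106.] (array([0.82041727, 0.6156026 ]), np.float64(0.20208593953981005), np.float64(0.35779843954155177), np.float64(-27.077872655589594))
```

```bash
python3 -m crank '[[[0,0,-0.5,0,0,0],[0,0,-0.45,0,0,0],[0,0,-0.3,0,0,0],[0,0,-0.1,0,0,0],[0,0,0,0,0,0]]]'
```

```text
time: 9.85
ee_pos: [0.5929, 0.322, 0.0333]
tcp_rot: [-180.0, 0.0, 91.3]
wrist_force: [0.7, 0.2, -1.4]
opening: 0.0486
grasp_force: 41.5
```

```bash
python3 -m crank '[[[0,0,0,0,0,0],[0,0,0,0,0,0],[0,0,0,0,0,0]]]' 0.68; python3 -m crank '[[[0,0,0.6,0,0,0],[0,0,0.9,0,0,0],[0,0,1,0,0,0],[0.144,-0.941,1,0,0,0.057],[0.144,-0.941,1,0,0,0.057],[0.144,-0.941,1,0,0,0.057],[0.144,-0.941,1,0,0,0.057],[0.144,-0.941,0,0,0,0.057],[0.144,-0.941,0,0,0,0.057],[0.144,-0.941,0,0,0,0.057],[0.144,-0.941,0,0,0,0.057],[0.144,-0.941,0,0,0,0.057],[0.144,-0.941,0,0,0,0.057],[0.144,-0.941,0,0,0,0.057],[0.144,-0.941,0,0,0,0.057],[0.144,-0.941,0,0,0,0.057],[0.144,-0.941,0,0,0,0.057],[0.144,-0.941,0,0,0,0.057],[0.144,-0.941,0,0,0,0.057],[0.144,-0.941,0,0,0,0.057]]]' 0.85; python3 -m crank '[[[0,0,-0.7,0,0,0],[0,0,-0.5,0,0,0],[0,0,0,0,0,0],[0,0,0,0,0,0]]]'; python3 - <<'E'
from h import *
t=snap('top')
M=masks(t)
for r,a,c in blobs(M['wood'],1500,9000): print(np.round(r[0]),rect('top',r,.014))
for r,a,c in blobs(M['blue'],100,700): print(np.round(r[0]),rect('top',r,.112),rect('top',r,.026)[0])
E
```

```text
time: 10.1
ee_pos: [0.5933, 0.3224, 0.0343]
tcp_rot: [180.0, -0.0, 91.3]
wrist_force: [-0.1, -0.3, 0.3]
opening: 0.0582
grasp_force: 0.0
time: 11.77
ee_pos: [0.6423, 0.0014, 0.1652]
tcp_rot: [179.9, 0.0, 98.0]
wrist_force: [1.6, 0.2, -0.4]
opening: 0.0724
grasp_force: 0.0
time: 12.1
ee_pos: [0.6417, 0.0027, 0.1397]
tcp_rot: [-179.9, -0.0, 98.0]
wrist_force: [-0.5, -0.1, 0.4]
opening: 0.0722
grasp_force: 0.0
[150. 230.] (array([0.51771003, 0.33835724]), np.float64(0.12362954194027712), np.float64(0.24054105589926197), np.float64(-88.3857327541315))
[ 42. 106.] (array([0.82015526, 0.6156217 ]), np.float64(0.2023790909456316), np.float64(0.35776651915878716), np.float64(-27.015753493581812))
[156. 198.] (array([0.5858244 , 0.29681394]), np.float64(0.046748054953997066), np.float64(0.04445240893605554), np.float64(-89.62513627659321)) [0.59317384 0.32013793]
[342. 174.] (array([ 0.64196563, -0.1121882 ]), np.float64(0.05111006796484911), np.float64(0.036035599474199057), np.float64(-3.049205092372394)) [ 0.65382259 -0.12170258]
[184. 150.] (array([0.6946306 , 0.23919687]), np.float64(0.038022466680436864), np.float64(0.03379071587658034), np.float64(-89.73595223277913)) [0.71071598 0.25789485]
[418.  85.] (array([ 0.84353283, -0.28263238]), np.float64(0.0978053454903935), np.float64(0.09478680775845101), np.float64(-73.49024231471152)) [ 0.87157342 -0.30583156]
```

```bash
python3 -m crank '[[[0,0,-0.6,0,0,0],[0,0,-0.5,0,0,0],[0,0,0,0,0,0]]]'; python3 -m crank '[[[0,0,0,0,0,0],[0,0,0,0,0,0],[0,0,0,0,0,0],[0,0,0,0,0,0],[0,0,0,0,0,0],[0,0,0.5,0,0,0],[0,0,1,0,0,0],[0,0,1,0,0,0],[0,0,0.5,0,0,0]]]' 0.4 40; python3 -m crank '[[[-0.346,0.983,0,0,0,-0.053],[-0.346,0.983,0,0,0,-0.053],[-0.346,0.983,0,0,0,-0.053],[-0.346,0.983,0,0,0,-0.053],[-0.346,0.983,0,0,0,-0.053],[-0.346,0.983,0,0,0,-0.053],[-0.346,0.983,0,0,0,-0.053],[-0.346,0.983,0,0,0,-0.053],[-0.346,0.983,0,0,0,-0.053],[-0.346,0.983,0,0,0,-0.053],[-0.346,0.983,0,0,0,-0.053],[-0.346,0.983,0,0,0,-0.053],[-0.346,0.983,-0.5,0,0,-0.053],[-0.346,0.983,-0.8,0,0,-0.053],[-0.346,0.983,-0.8,0,0,-0.053],[-0.346,0.983,-0.8,0,0,-0.053],[-0.346,0.983,-0.8,0,0,-0.053],[-0.346,0.983,-0.8,0,0,-0.053],[0,0,-0.8,0,0,0],[0,0,-0.4,0,0,0]]]';  python3 -m crank '[[[0,0,0,0,0,0],[0,0,0,0,0,0]]]'; python3 - <<'E'
from h import *
t=snap('top')
M=masks(t)
for r,a,c in blobs(M['wood'],1500,9000): print(np.round(r[0]),rect('top',r,.014))
for r,a,c in blobs(M['blue'],100,700): print(np.round(r[0]),rect('top',r,.112),rect('top',r,.026)[0])
E
```

```text
time: 12.4
ee_pos: [0.6411, 0.0026, 0.1151]
tcp_rot: [-179.8, -0.0, 98.0]
wrist_force: [0.2, -0.2, -1.1]
opening: 0.0728
grasp_force: 0.0
time: 13.15
ee_pos: [0.6427, 0.0022, 0.1812]
tcp_rot: [179.8, 0.0, 97.9]
wrist_force: [1.4, 0.3, 0.4]
opening: 0.0487
grasp_force: 42.4
time: 14.82
ee_pos: [0.5164, 0.3568, 0.0618]
tcp_rot: [-179.9, 0.1, 91.5]
wrist_force: [-0.1, 0.3, -1.4]
opening: 0.0491
grasp_force: 42.4
time: 14.98
ee_pos: [0.5177, 0.3557, 0.0642]
tcp_rot: [-180.0, 0.0, 91.4]
wrist_force: [0.3, -0.3, -0.3]
opening: 0.0488
grasp_force: 42.4
[150. 230.] (array([0.51772521, 0.3373959 ]), np.float64(0.12358888089814789), np.float64(0.24047328764198844), np.float64(-88.8618076712338))
[290. 290.] (array([0.3879868 , 0.00108327]), np.float64(0.041327783469672884), np.float64(0.040972308635730176), np.float64(-89.46827838146665)) [0.37945205 0.00066334]
[142. 228.] (array([0.5181056 , 0.32722493]), np.float64(0.02663388795537315), np.float64(0.04629723418503651), np.float64(-89.5486347147678)) [0.52001796 0.3529906 ]
[156. 198.] (array([0.5858244 , 0.29681394]), np.float64(0.046748054953997066), np.float64(0.04445240893605554), np.float64(-89.62513627659321)) [0.59317384 0.32013793]
[339. 174.] (array([ 0.64261966, -0.10598224]), np.float64(0.051567811765777447), np.float64(0.04988163340618967), np.float64(-2.8767294259118774)) [ 0.65452913 -0.11499835]
[184. 150.] (array([0.6946306 , 0.23919687]), np.float64(0.038022466680436864), np.float64(0.03379071587658034), np.float64(-89.73595223277913)) [0.71071598 0.25789485]
[418.  85.] (array([ 0.84353283, -0.28263238]), np.float64(0.0978053454903935), np.float64(0.09478680775845101), np.float64(-73.49024231471152)) [ 0.87157342 -0.30583156]
```

```bash
python3 -m crank '[[[0,0,-0.6,0,0,0],[0,0,-0.5,0,0,0],[0,0,-0.3,0,0,0],[0,0,-0.15,0,0,0],[0,0,0,0,0,0]]]'; python3 -m crank '[[[0,0,0,0,0,0],[0,0,0,0,0,0],[0,0,0,0,0,0]]]' 0.68; python3 -m crank '[[[0,0,0.6,0,0,0],[0,0,0.9,0,0,0],[0,0,1,0,0,0],[0.26,-0.962,1,0,0,-0.027],[0.26,-0.962,1,0,0,-0.027],[0.26,-0.962,1,0,0,-0.027],[0.26,-0.962,1,0,0,-0.027],[0.26,-0.962,0,0,0,-0.027],[0.26,-0.962,0,0,0,-0.027],[0.26,-0.962,0,0,0,-0.027],[0.26,-0.962,0,0,0,-0.027],[0.26,-0.962,0,0,0,-0.027],[0.26,-0.962,0,0,0,-0.027],[0.26,-0.962,0,0,0,-0.027],[0.26,-0.962,0,0,0,-0.027]]]' 0.85; python3 -m crank '[[[0.26,-0.962,0,0,0,-0.027],[0.26,-0.962,0,0,0,-0.027],[0.26,-0.962,0,0,0,-0.027],[0.26,-0.962,0,0,0,-0.027],[0.26,-0.962,0,0,0,-0.027],[0.26,-0.962,0,0,0,-0.027],[0.26,-0.962,0,0,0,-0.027],[0.26,-0.962,0,0,0,-0.027],[0.26,-0.962,0,0,0,-0.027],[0.26,-0.962,0,0,0,-0.027],[0.26,-0.962,0,0,0,-0.027],[0.26,-0.962,0,0,0,-0.027],[0,0,-0.7,0,0,0],[0,0,-0.5,0,0,0],[0,0,0,0,0,0],[0,0,0,0,0,0]]]'; python3 - <<'E'
from h import *
t=snap('top','t2.png')
M=masks(t)
for r,a,c in blobs(M['wood'],1500,9000): print(np.round(r[0]),rect('top',r,.014))
for r,a,c in blobs(M['blue'],100,700): print(np.round(r[0]),rect('top',r,.112),rect('top',r,.026)[0])
E
```

```text
time: 15.45
ee_pos: [0.5173, 0.3557, 0.0324]
tcp_rot: [-180.0, 0.0, 91.4]
wrist_force: [-0.5, 0.3, -1.1]
opening: 0.0491
grasp_force: 42.4
time: 15.7
ee_pos: [0.5176, 0.3562, 0.0329]
tcp_rot: [180.0, -0.0, 91.4]
wrist_force: [-0.5, -0.1, 0.3]
opening: 0.0579
grasp_force: 0.0
time: 16.95
ee_pos: [0.5802, 0.1244, 0.1641]
tcp_rot: [179.9, -0.0, 89.2]
wrist_force: [-0.3, 0.0, 0.6]
opening: 0.0726
grasp_force: 0.0
time: 18.28
ee_pos: [0.6418, -0.105, 0.1386]
tcp_rot: [-179.9, -0.0, 87.0]
wrist_force: [0.3, 0.1, -0.2]
opening: 0.073
grasp_force: 0.0
[150. 230.] (array([0.51771033, 0.33828688]), np.float64(0.12367454441266726), np.float64(0.24054079556037009), np.float64(-88.4089789450581))
[ 41. 106.] (array([0.82027281, 0.61598139]), np.float64(0.20283773576735997), np.float64(0.3567949576565544), np.float64(-26.955077041737386))
[290. 290.] (array([0.3879868 , 0.00108327]), np.float64(0.041327783469672884), np.float64(0.040972308635730176), np.float64(-89.46827838146665)) [0.37945205 0.00066334]
[142. 230.] (array([0.51589303, 0.32828207]), np.float64(0.046605212259991764), np.float64(0.04628541220192091), np.float64(-89.54604444800486)) [0.51762775 0.35413261]
[156. 198.] (array([0.5858244 , 0.29681394]), np.float64(0.046748054953997066), np.float64(0.04445240893605554), np.float64(-89.62513627659321)) [0.59317384 0.32013793]
[184. 150.] (array([0.6946306 , 0.23919687]), np.float64(0.038022466680436864), np.float64(0.03379071587658034), np.float64(-89.73595223277913)) [0.71071598 0.25789485]
[407.  78.] (array([ 0.85944022, -0.2579699 ]), np.float64(0.07360305360289865), np.float64(0.021786963356254244), np.float64(-17.30484085251855)) [ 0.888758   -0.27918895]
```

```bash
python3 -m crank '[[[0.03,-0.03,-0.6,0,0,0],[0,0,-0.45,0,0,0],[0,0,0,0,0,0]]]'; python3 -m crank '[[[0,0,0,0,0,0],[0,0,0,0,0,0],[0,0,0,0,0,0],[0,0,0,0,0,0],[0,0,0,0,0,0],[0,0,0.5,0,0,0],[0,0,1,0,0,0],[0,0,1,0,0,0],[0,0,0.5,0,0,0]]]' 0.4 40; python3 -m crank '[[[-0.451,0.963,0,0,0,0.03],[-0.451,0.963,0,0,0,0.03],[-0.451,0.963,0,0,0,0.03],[-0.451,0.963,0,0,0,0.03],[-0.451,0.963,0,0,0,0.03],[-0.451,0.963,0,0,0,0.03],[-0.451,0.963,0,0,0,0.03],[-0.451,0.963,0,0,0,0.03],[-0.451,0.963,0,0,0,0.03],[-0.451,0.963,0,0,0,0.03],[-0.451,0.963,0,0,0,0.03],[-0.451,0.963,0,0,0,0.03],[-0.451,0.963,0,0,0,0.03]]]';  python3 -m crank '[[[-0.451,0.963,0,0,0,0.03],[-0.451,0.963,0,0,0,0.03],[-0.451,0.963,0,0,0,0.03],[-0.451,0.963,-0.5,0,0,0.03],[-0.451,0.963,-0.8,0,0,0.03],[-0.451,0.963,-0.8,0,0,0.03],[-0.451,0.963,-0.8,0,0,0.03],[-0.451,0.963,-0.8,0,0,0.03],[-0.451,0.963,-0.8,0,0,0.03],[0,0,-0.8,0,0,0],[0,0,-0.4,0,0,0],[0,0,0,0,0,0],[0,0,0,0,0,0]]]'; python3 - <<'E'
from h import *
t=snap('top')
M=masks(t)
for r,a,c in blobs(M['wood'],1500,9000): print(np.round(r[0]),rect('top',r,.014))
for r,a,c in blobs(M['blue'],100,700): print(np.round(r[0]),rect('top',r,.112),rect('top',r,.026)[0])
E
```

```text
time: 18.58
ee_pos: [0.6421, -0.1057, 0.1153]
tcp_rot: [-179.8, -0.0, 87.0]
wrist_force: [0.3, -0.1, -0.5]
opening: 0.0731
grasp_force: 0.0
time: 19.33
ee_pos: [0.6435, -0.1063, 0.1812]
tcp_rot: [179.8, 0.0, 86.9]
wrist_force: [0.4, 0.6, -1.0]
opening: 0.0491
grasp_force: 41.9
time: 20.42
ee_pos: [0.5252, 0.145, 0.1783]
tcp_rot: [180.0, -0.0, 89.6]
wrist_force: [0.1, 0.1, -0.9]
opening: 0.0492
grasp_force: 41.8
time: 21.5
ee_pos: [0.4447, 0.3171, 0.0642]
tcp_rot: [-180.0, 0.0, 91.4]
wrist_force: [-0.2, 0.2, -0.0]
opening: 0.0486
grasp_force: 41.8
[150. 230.] (array([0.51833117, 0.33845848]), np.float64(0.12338086135505198), np.float64(0.23930316416982267), np.float64(-88.31055386777112))
[290. 290.] (array([ 3.87996983e-01, -4.81834125e-06]), np.float64(0.03915151848739615), np.float64(0.040971711383224634), np.float64(-89.46852311191702)) [ 0.37946305 -0.00051211]
[158. 260.] (array([0.44823358, 0.28887391]), np.float64(0.04585334543166004), np.float64(0.02426411567806828), np.float64(1.4255985539677012)) [0.44453598 0.31156041]
[142. 230.] (array([0.51589303, 0.32828207]), np.float64(0.046605212259991764), np.float64(0.04628541220192091), np.float64(-89.54604444800486)) [0.51762775 0.35413261]
[156. 198.] (array([0.5858244 , 0.29681394]), np.float64(0.046748054953997066), np.float64(0.04445240893605554), np.float64(-89.62513627659321)) [0.59317384 0.32013793]
[184. 150.] (array([0.6946306 , 0.23919687]), np.float64(0.038022466680436864), np.float64(0.03379071587658034), np.float64(-89.73595223277913)) [0.71071598 0.25789485]
[418.  85.] (array([ 0.84353283, -0.28263238]), np.float64(0.0978053454903935), np.float64(0.09478680775845101), np.float64(-73.49024231471152)) [ 0.87157342 -0.30583156]
```

```bash
python3 -m crank '[[[0,0,-0.6,0,0,0],[0,0,-0.5,0,0,0],[0,0,-0.3,0,0,0],[0,0,-0.15,0,0,0],[0,0,0,0,0,0]]]'; python3 -m crank '[[[0,0,0,0,0,0],[0,0,0,0,0,0],[0,0,0,0,0,0]]]' 0.68; python3 -m crank '[[[0,0,0.6,0,0,0],[0,0,0.9,0,0,0],[0,0,1,0,0,0],[-0.07,-0.922,0.5,0,0,-0.02],[-0.07,-0.922,0,0,0,-0.02],[-0.07,-0.922,0,0,0,-0.02],[-0.07,-0.922,0,0,0,-0.02],[-0.07,-0.922,0,0,0,-0.02],[-0.07,-0.922,0,0,0,-0.02],[-0.07,-0.922,-0.5,0,0,-0.02],[-0.07,-0.922,-0.5,0,0,-0.02],[0,0,-0.8,0,0,0],[0,0,-0.4,0,0,0],[0,0,0,0,0,0],[0,0,0,0,0,0]]]' 0.85; python3 - <<'E'
from h import *
t=snap('top')
M=masks(t)
for r,a,c in blobs(M['wood'],1500,9000): print(np.round(r[0]),rect('top',r,.014))
for r,a,c in blobs(M['blue'],100,700): print(np.round(r[0]),rect('top',r,.112)[1:],rect('top',r,.026)[0])
E
```

```text
time: 21.97
ee_pos: [0.4443, 0.3171, 0.0325]
tcp_rot: [-180.0, 0.0, 91.5]
wrist_force: [-0.2, 0.1, -1.3]
opening: 0.0486
grasp_force: 41.8
time: 22.22
ee_pos: [0.4446, 0.3176, 0.0329]
tcp_rot: [180.0, -0.0, 91.5]
wrist_force: [0.5, -0.1, -0.1]
opening: 0.0578
grasp_force: 0.0
time: 23.47
ee_pos: [0.4333, 0.1703, 0.0493]
tcp_rot: [-180.0, -0.0, 90.4]
wrist_force: [0.2, 0.5, 0.1]
opening: 0.0726
grasp_force: 0.0
[149. 230.] (array([0.51809628, 0.33860308]), np.float64(0.12283674551149038), np.float64(0.23973691825076754), np.float64(-88.53138326326611))
[290. 290.] (np.float64(0.039868273569038895), np.float64(0.04129215582352646), np.float64(-44.79126327727382)) [3.78874568e-01 7.28636692e-05]
[142. 230.] (np.float64(0.04660183803853012), np.float64(0.0440750810512971), np.float64(-89.54477584184879)) [0.51643432 0.35409936]
[156. 198.] (np.float64(0.046748054953997066), np.float64(0.04445240893605554), np.float64(-89.62513627659321)) [0.59317384 0.32013793]
[184. 150.] (np.float64(0.038022466680436864), np.float64(0.03379071587658034), np.float64(-89.73595223277913)) [0.71071598 0.25789485]
[418.  85.] (np.float64(0.09780430086114081), np.float64(0.09509654439599431), np.float64(-73.4903546931739)) [ 0.87141176 -0.30587457]
```

```bash
python3 -m crank '[[[0,-0.03,-0.6,0,0,0],[0,0,-0.5,0,0,0],[0,0,-0.35,0,0,0],[0,0,0,0,0,0],[0,0,0,0,0,0]]]'; python3 -m crank '[[[0,0,0,0,0,0],[0,0,0,0,0,0],[0,0,0,0,0,0],[0,0,0,0,0,0],[0,0,0,0,0,0],[0,0,0,0,0,0]]]' 0.4 40
```

```text
time: 23.93
ee_pos: [0.4328, 0.1693, 0.0191]
tcp_rot: [-179.9, 0.0, 90.4]
wrist_force: [0.1, 0.3, 0.6]
opening: 0.0725
grasp_force: 0.0
time: 24.43
ee_pos: [0.4338, 0.1696, 0.0206]
tcp_rot: [179.9, -0.0, 90.4]
wrist_force: [-0.2, -0.4, 6.0]
opening: 0.0488
grasp_force: 41.8
```

```bash
python3 -m crank '[[[0,0,0.5,0,0,0],[0,0,1,0,0,0],[0,0,1,0,0,0],[0,0,1,0,0,0],[0.92,-0.215,1,0,0,0.02],[0.92,-0.215,1,0,0,0.02],[0.92,-0.215,1,0,0,0.02],[0.92,-0.215,1,0,0,0.02],[0.92,-0.215,0,0,0,0.02],[0.92,-0.215,0,0,0,0.02],[0.92,-0.215,0,0,0,0.02],[0.92,-0.215,0,0,0,0.02],[0.92,-0.215,0,0,0,0.02],[0.92,-0.215,0,0,0,0.02],[0.92,-0.215,0,0,0,0.02],[0,0,-0.5,0,0,0],[0,0,-0.5,0,0,0],[0,0,0,0,0,0],[0,0,0,0,0,0]]]'
```

```text
time: 26.02
ee_pos: [0.6344, 0.1222, 0.149]
tcp_rot: [-179.9, 0.0, 91.9]
wrist_force: [-0.7, 0.3, 0.5]
opening: 0.0489
grasp_force: 41.5
```

```bash
python3 - <<'E'
from h import *
t=snap('top')
M=masks(t)
for r,a,c in blobs(M['wood'],1500,9000): print(np.round(r[0]),rect('top',r,.014))
for r,a,c in blobs(M['blue'],100,700): print(np.round(r[0]),rect('top',r,.026))
for r,a,c in blobs(M['clay'],100,700): print('clay',np.round(r[0]),rect('top',r,.012))
E
```

```text
[150. 230.] (array([0.51775904, 0.33833488]), np.float64(0.12367910981077732), np.float64(0.24044416752179862), np.float64(-88.38578461238382))
[290. 290.] (array([0.37945205, 0.00066334]), np.float64(0.04464595040927426), np.float64(0.04426193485180793), np.float64(-89.46827838146667))
[157. 260.] (array([0.44468747, 0.31515862]), np.float64(0.049937801884980856), np.float64(0.049141839357592594), np.float64(-86.4890226365754))
[142. 230.] (array([0.51762775, 0.35413261]), np.float64(0.050347098747751055), np.float64(0.0500016222586963), np.float64(-89.54604444800482))
[156. 198.] (array([0.59317384, 0.32013793]), np.float64(0.05050141014065618), np.float64(0.048021448969995384), np.float64(-89.62513627659312))
[418.  85.] (array([ 0.87157342, -0.30583156]), np.float64(0.1056580401349216), np.float64(0.10239714698811819), np.float64(-73.49024231471145))
clay [415. 257.] (array([ 0.45692756, -0.29820931]), np.float64(0.05077854517295547), np.float64(0.050484828111984785), np.float64(-65.82398867773952))
clay [364. 257.] (array([ 0.45716047, -0.175381  ]), np.float64(0.049152217055106806), np.float64(0.05018142163861162), np.float64(-21.972153323323692))
clay [431. 212.] (array([ 0.56401397, -0.33767097]), np.float64(0.05025254382636307), np.float64(0.049031031938522894), np.float64(-71.22141373999912))
clay [ 77. 147.] (array([0.71742845, 0.52282099]), np.float64(0.09690976149110621), np.float64(0.044799950404886796), np.float64(-35.32734623763376))
clay [101. 112.] (array([0.8046156 , 0.46782394]), np.float64(0.04038509118991904), np.float64(0.08737883734297441), np.float64(-82.0074126138541))
clay [433.  82.] (array([ 0.88256036, -0.34719215]), np.float64(0.08297452581645157), np.float64(0.027955038230072227), np.float64(-65.64471486113156))
```

```bash
python3 -m crank '[[[0.11,0.04,-0.5,0,0,0],[0,0,-0.4,0,0,0],[0,0,-0.3,0,0,0],[0,0,-0.15,0,0,0],[0,0,0,0,0,0],[0,0,0,0,0,0]]]'
```

```text
time: 26.57
ee_pos: [0.6378, 0.1229, 0.1227]
tcp_rot: [-180.0, 0.0, 91.9]
wrist_force: [-0.5, 0.6, -0.8]
opening: 0.0483
grasp_force: 41.5
```

```bash
python3 -m crank '[[[-0.02,0,-0.07,0,0,0],[0,0,0,0,0,0],[0,0,0,0,0,0]]]'; python3 -m crank '[[[0,0,0,0,0,0],[0,0,0,0,0,0]]]'
```

```text
time: 26.82
ee_pos: [0.6376, 0.1229, 0.1217]
tcp_rot: [180.0, -0.0, 91.9]
wrist_force: [0.8, -1.1, -1.3]
opening: 0.0484
grasp_force: 41.5
time: 26.98
ee_pos: [0.6376, 0.1229, 0.1217]
tcp_rot: [180.0, -0.0, 91.9]
wrist_force: [0.7, 0.5, -0.9]
opening: 0.0487
grasp_force: 41.5
```

```bash
python3 -m crank '[[[-0.05,0,-0.04,0,0,0],[0,0,0,0,0,0],[0,0,0,0,0,0]]]'; python3 -m crank '[[[0,0,0,0,0,0],[0,0,0,0,0,0],[0,0,0,0,0,0]]]' 0.7; python3 -m crank '[[[0,0,0.6,0,0,0],[0,0,1,0,0,0],[0,0,1,0,0,0],[0,-1,0,0,0,0],[0,-1,0,0,0,0],[0,-1,0,0,0,0],[0,-1,0,0,0,0],[0,-1,0,0,0,0],[0,-1,0,0,0,0],[0,-1,0,0,0,0]]]' 0.85; python3 - <<'E'
from h import *
t=snap('top','t3.png'); s=snap('scene','s3.png')
for r,a,c in blobs(masks(t)['clay'],100,700): print('clay',np.round(r[0]),rect('top',r,.112))
c=cv2.resize(t[140:220,200:300],None,fx=5,fy=5); d=cv2.resize(s[200:300,270:370],None,fx=4,fy=4)
cv2.imwrite('pics/c3.png',np.hstack([cv2.resize(t[140:220,200:280],(400,400)),d])[:,:,::-1])
E
```

```text
time: 27.23
ee_pos: [0.6365, 0.1229, 0.1207]
tcp_rot: [180.0, -0.0, 91.9]
wrist_force: [0.2, -0.1, -0.2]
opening: 0.0487
grasp_force: 41.6
time: 27.48
ee_pos: [0.6366, 0.1229, 0.1208]
tcp_rot: [180.0, -0.0, 91.9]
wrist_force: [0.3, 0.1, -0.0]
opening: 0.0596
grasp_force: 0.0
time: 28.32
ee_pos: [0.6366, -0.0181, 0.1739]
tcp_rot: [179.9, 0.0, 91.9]
wrist_force: [-0.5, -0.3, -0.9]
opening: 0.0726
grasp_force: 0.0
clay [415. 257.] (array([ 0.46022266, -0.27250209]), np.float64(0.047410188822839636), np.float64(0.04585289840231545), np.float64(-66.57644682327924))
clay [363. 257.] (array([ 0.46014328, -0.15979099]), np.float64(0.04535920632104808), np.float64(0.045896028808690786), np.float64(-21.97212469643826))
clay [431. 213.] (array([ 0.55784467, -0.30873349]), np.float64(0.04665752491289271), np.float64(0.0455325454750869), np.float64(-71.22172350596489))
clay [235. 176.] (array([0.63699077, 0.12341537]), np.float64(0.048805244865220775), np.float64(0.051298235749624374), np.float64(-89.66628453547665))
clay [ 88. 124.] (array([0.75073713, 0.45550825]), np.float64(0.13138829257542686), np.float64(0.026877117490047692), np.float64(-32.8896974112502))
clay [433.  82.] (array([ 0.84952152, -0.31695963]), np.float64(0.07589017622032082), np.float64(0.025816720197773518), np.float64(-65.64455233021415))
```

View pics/c3.png

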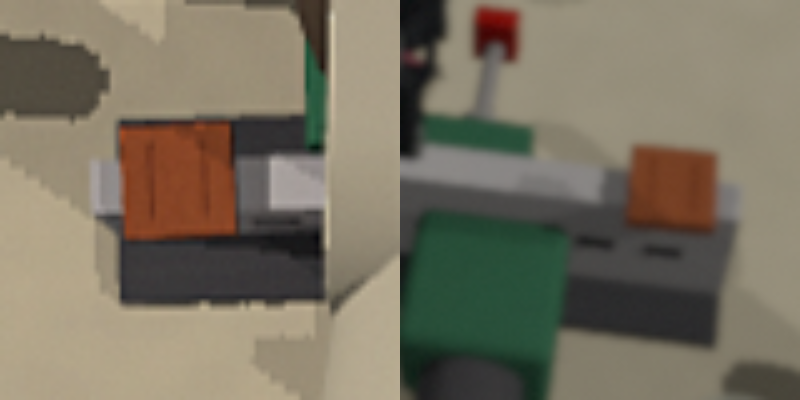

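The tile lies flat, about 1 mm from the centre line, and the knob is still out. Next is the clay at (0.457, -0.175), sides at −21.5°.

```bash
python3 -m crank '[[[-0.897,-0.786,0,0,0,-0.34],[-0.897,-0.786,0,0,0,-0.34],[-0.897,-0.786,0,0,0,-0.34],[-0.897,-0.786,0,0,0,-0.34],[-0.897,-0.786,0,0,0,-0.34],[-0.897,-0.786,0,0,0,-0.34],[-0.897,-0.786,0,0,0,-0.34],[-0.897,-0.786,0,0,0,-0.34],[-0.897,-0.786,-0.5,0,0,-0.34],[-0.897,-0.786,-1,0,0,-0.34],[0,0,-1,0,0,0],[0,0,-1,0,0,0],[0,0,-1,0,0,0],[0,0,-1,0,0,0],[0,0,-0.5,0,0,0],[0,0,0,0,0,0],[0,0,0,0,0,0],[0,0,0,0,0,0]]]'
```

```text
time: 29.92
ee_pos: [0.4579, -0.1744, 0.0542]
tcp_rot: [179.9, -0.0, 68.5]
wrist_force: [0.4, -0.8, -0.1]
opening: 0.0726
grasp_force: 0.0
```

```bash
python3 -m crank '[[[0,-0.03,-0.7,0,0,0],[0,0,-0.6,0,0,0],[0,0,-0.46,0,0,0],[0,0,0,0,0,0],[0,0,0,0,0,0]]]'; python3 -m crank '[[[0,0,0,0,0,0],[0,0,0,0,0,0],[0,0,0,0,0,0],[0,0,0,0,0,0],[0,0,0,0,0,0],[0,0,0,0,0,0]]]' 0.4 40;  python3 -m crank '[[[0,0,0.5,0,0,0],[0,0,1,0,0,0],[0,0,1,0,0,0],[0,0,1,0,0,0],[0.92,0.69,1,0,0,0.339],[0.92,0.69,1,0,0,0.339],[0.92,0.69,1,0,0,0.339],[0.92,0.69,0.5,0,0,0.339],[0.92,0.69,0,0,0,0.339],[0.92,0.69,0,0,0,0.339],[0.92,0.69,0,0,0,0.339],[0.92,0.69,0,0,0,0.339],[0.92,0.69,0,0,0,0.339],[0.92,0.69,0,0,0,0.339],[0,0,-0.5,0,0,0],[0,0,-0.5,0,0,0],[0,0,0,0,0,0],[0,0,0,0,0,0],[0,0,0,0,0,0]]]'
```

```text
time: 30.33
ee_pos: [0.4568, -0.1748, 0.0172]
tcp_rot: [-179.9, 0.0, 68.5]
wrist_force: [-0.1, 0.7, -0.2]
opening: 0.0732
grasp_force: 0.0
time: 30.83
ee_pos: [0.4577, -0.1751, 0.0184]
tcp_rot: [179.9, -0.0, 68.5]
wrist_force: [-0.6, 0.8, 5.9]
opening: 0.0491
grasp_force: 42.3
time: 32.42
ee_pos: [0.6405, -0.0375, 0.1379]
tcp_rot: [-180.0, 0.0, 91.7]
wrist_force: [0.1, -0.8, -0.3]
opening: 0.0489
grasp_force: 41.7
```

```bash
python3 -m crank '[[[0.03,0.02,-0.5,0,0,0],[0,0,-0.3,0,0,0],[0,0,-0.1,0,0,0],[0,0,0,0,0,0],[0,0,0,0,0,0],[0,0,0,0,0,0],[0,0,0,0,0,0]]]'
```

```text
time: 33.0
ee_pos: [0.6417, -0.0365, 0.1195]
tcp_rot: [180.0, 0.0, 91.8]
wrist_force: [0.5, -0.0, -1.9]
opening: 0.0484
grasp_force: 41.8
```

```bash
python3 -m crank '[[[-0.02,0,-0.04,0,0,0],[0,0,0,0,0,0],[0,0,0,0,0,0]]]'; python3 -m crank '[[[0,0,0,0,0,0],[0,0,0,0,0,0],[0,0,0,0,0,0]]]' 0.7; python3 -m crank '[[[0,0,0.6,0,0,0],[0,0,1,0,0,0],[0,0,1,0,0,0],[-0.659,-0.935,0,0,0,0.233],[-0.659,-0.935,0,0,0,0.233],[-0.659,-0.935,0,0,0,0.233],[-0.659,-0.935,0,0,0,0.233],[-0.659,-0.935,0,0,0,0.233],[-0.659,-0.935,0,0,0,0.233],[-0.659,-0.935,0,0,0,0.233],[-0.659,-0.935,0,0,0,0.233],[-0.659,-0.935,0,0,0,0.233],[-0.659,-0.935,0,0,0,0.233],[-0.659,-0.935,0,0,0,0.233],[-0.659,-0.935,-0.5,0,0,0.233],[-0.659,-0.935,-1,0,0,0.233],[-0.659,-0.935,-1,0,0,0.233]]]' 0.85;  python3 -m crank '[[[0,0,-1,0,0,0],[0,0,-1,0,0,0],[0,0,-1,0,0,0],[0,0,-0.5,0,0,0],[0,0,0,0,0,0],[0,0,0,0,0,0],[0,0,0,0,0,0]]]'; python3 - <<'E'
from h import *
t=snap('top','t4.png'); s=snap('scene','s4.png')
for r,a,c in blobs(masks(t)['clay'],100,700): print('clay',np.round(r[0]),rect('top',r,.112),rect('top',r,.012)[0])
E
```

```text
time: 33.25
ee_pos: [0.6413, -0.0365, 0.1186]
tcp_rot: [-180.0, 0.0, 91.8]
wrist_force: [0.7, 0.3, -0.9]
opening: 0.0487
grasp_force: 41.8
time: 33.5
ee_pos: [0.6414, -0.0365, 0.1189]
tcp_rot: [180.0, 0.0, 91.8]
wrist_force: [-0.4, 0.4, 0.5]
opening: 0.0594
grasp_force: 0.0
time: 34.92
ee_pos: [0.4568, -0.2996, 0.1221]
tcp_rot: [179.9, 0.2, 114.3]
wrist_force: [-0.1, -1.1, 1.0]
opening: 0.0726
grasp_force: 0.0
time: 35.5
ee_pos: [0.4576, -0.2987, 0.0523]
tcp_rot: [179.9, 0.1, 114.3]
wrist_force: [0.4, -1.2, -0.2]
opening: 0.0726
grasp_force: 0.0
clay [412. 258.] (array([ 0.4573128 , -0.26542478]), np.float64(0.031767072750498594), np.float64(0.04573079478450686), np.float64(-65.82176752924101)) [ 0.45386091 -0.29079408]
clay [431. 213.] (array([ 0.55785645, -0.3087507 ]), np.float64(0.04727625288047812), np.float64(0.04517644570003742), np.float64(-72.29280216174527)) [ 0.56379124 -0.33816488]
clay [235. 176.] (array([0.63699077, 0.12341537]), np.float64(0.048805244865220775), np.float64(0.051298235749624374), np.float64(-89.66628453547665)) [0.65031349 0.13434792]
clay [308. 174.] (array([ 0.64240235, -0.03811833]), np.float64(0.04859643273434084), np.float64(0.05121143294605061), np.float64(-89.65610975308196)) [ 0.65623029 -0.04226645]
clay [433.  82.] (array([ 0.84940665, -0.31700716]), np.float64(0.07588953101029033), np.float64(0.025568024882093265), np.float64(-65.64471486113159)) [ 0.88256036 -0.34719215]
```

```bash
python3 -m crank '[[[0,0,-0.7,0,0,0],[0,0,-0.6,0,0,0],[0,0,-0.38,0,0,0],[0,0,0,0,0,0],[0,0,0,0,0,0]]]'; python3 -m crank '[[[0,0,0,0,0,0],[0,0,0,0,0,0],[0,0,0,0,0,0],[0,0,0,0,0,0],[0,0,0,0,0,0],[0,0,0,0,0,0]]]' 0.4 40;  python3 -m crank '[[[0,0,0.5,0,0,0],[0,0,1,0,0,0],[0,0,1,0,0,0],[0,0,1,0,0,0],[0.93,0.907,1,0,0,-0.327],[0.93,0.907,1,0,0,-0.327],[0.93,0.907,1,0,0,-0.327],[0.93,0.907,0.5,0,0,-0.327],[0.93,0.907,0,0,0,-0.327],[0.93,0.907,0,0,0,-0.327],[0.93,0.907,0,0,0,-0.327],[0.93,0.907,0,0,0,-0.327],[0.93,0.907,0,0,0,-0.327],[0.93,0.907,0,0,0,-0.327],[0,0,-0.5,0,0,0],[0,0,-0.5,0,0,0],[0,0,0,0,0,0],[0,0,0,0,0,0],[0,0,0,0,0,0]]]'
```

```text
time: 36.02
ee_pos: [0.4565, -0.2981, 0.0167]
tcp_rot: [-180.0, -0.1, 114.2]
wrist_force: [-0.3, 0.0, -0.4]
opening: 0.0724
grasp_force: 0.0
time: 36.52
ee_pos: [0.4573, -0.2986, 0.0179]
tcp_rot: [180.0, 0.1, 114.2]
wrist_force: [0.3, -0.2, 5.4]
opening: 0.0489
grasp_force: 42.1
time: 38.1
ee_pos: [0.6421, -0.1177, 0.1374]
tcp_rot: [-180.0, 0.0, 91.7]
wrist_force: [0.2, 0.2, -0.3]
opening: 0.0489
grasp_force: 41.6
```

```bash
python3 -m crank '[[[0.04,0.02,-0.5,0,0,0],[0,0,-0.3,0,0,0],[0,0,-0.12,0,0,0],[0,0,0,0,0,0],[0,0,0,0,0,0],[0,0,0,0,0,0],[0,0,0,0,0,0]]]'
```

```text
time: 38.68
ee_pos: [0.6436, -0.1165, 0.1186]
tcp_rot: [-180.0, -0.0, 91.8]
wrist_force: [0.3, -0.2, -0.1]
opening: 0.0489
grasp_force: 41.6
```

```bash
python3 -m crank '[[[0,0,-0.04,0,0,0],[0,0,0,0,0,0],[0,0,0,0,0,0]]]'; python3 -m crank '[[[0,0,0,0,0,0],[0,0,0,0,0,0],[0,0,0,0,0,0]]]' 0.7; python3 -m crank '[[[0,0,0.6,0,0,0],[0,0,1,0,0,0],[0,0,1,0,0,0],[-0.333,-0.923,0,0,0,0.196],[-0.333,-0.923,0,0,0,0.196],[-0.333,-0.923,0,0,0,0.196],[-0.333,-0.923,0,0,0,0.196],[-0.333,-0.923,0,0,0,0.196],[-0.333,-0.923,0,0,0,0.196],[-0.333,-0.923,0,0,0,0.196],[-0.333,-0.923,0,0,0,0.196],[-0.333,-0.923,0,0,0,0.196],[-0.333,-0.923,-0.5,0,0,0.196],[-0.333,-0.923,-1,0,0,0.196],[-0.333,-0.923,-1,0,0,0.196]]]' 0.85;  python3 -m crank '[[[0,0,-1,0,0,0],[0,0,-1,0,0,0],[0,0,-1,0,0,0],[0,0,-0.5,0,0,0],[0,0,0,0,0,0],[0,0,0,0,0,0],[0,0,0,0,0,0]]]'; python3 - <<'E'
from h import *
t=snap('top','t5.png'); s=snap('scene','s5.png')
for r,a,c in blobs(masks(t)['clay'],100,700): print('clay',np.round(r[0]),rect('top',r,.112),rect('top',r,.012)[0])
E
```

```text
time: 38.93
ee_pos: [0.6437, -0.1165, 0.118]
tcp_rot: [180.0, 0.0, 91.8]
wrist_force: [0.1, 0.6, 1.0]
opening: 0.0488
grasp_force: 41.7
time: 39.18
ee_pos: [0.6436, -0.1165, 0.1178]
tcp_rot: [-180.0, -0.0, 91.8]
wrist_force: [0.1, 0.8, 0.9]
opening: 0.0595
grasp_force: 0.0
time: 40.43
ee_pos: [0.5639, -0.3393, 0.1212]
tcp_rot: [179.9, 0.1, 108.0]
wrist_force: [0.6, 1.9, 0.3]
opening: 0.0723
grasp_force: 0.0
time: 41.02
ee_pos: [0.5644, -0.3383, 0.0517]
tcp_rot: [179.9, 0.1, 107.9]
wrist_force: [-0.3, -0.5, 0.3]
opening: 0.0727
grasp_force: 0.0
clay [429. 213.] (array([ 0.55659484, -0.30462731]), np.float64(0.03899391810772839), np.float64(0.0449501292934396), np.float64(-72.94141667215378)) [ 0.56241185 -0.33365652]
clay [235. 176.] (array([0.63699077, 0.12341537]), np.float64(0.048805244865220775), np.float64(0.051298235749624374), np.float64(-89.66628453547665)) [0.65031349 0.13434792]
clay [344. 173.] (array([ 0.64398604, -0.11646947]), np.float64(0.05072648945572392), np.float64(0.048949494122265486), np.float64(-89.64986927330025)) [ 0.65796183 -0.1279324 ]
clay [308. 174.] (array([ 0.64240235, -0.03811833]), np.float64(0.04859643273434084), np.float64(0.05121143294605061), np.float64(-89.65610975308196)) [ 0.65623029 -0.04226645]
clay [433.  82.] (array([ 0.84977609, -0.31697762]), np.float64(0.07586800783170095), np.float64(0.027151925098981115), np.float64(-66.46235345663277)) [ 0.88296429 -0.34715985]
```

```bash
python3 -m crank '[[[0,0,-0.7,0,0,0],[0,0,-0.6,0,0,0],[0,0,-0.35,0,0,0],[0,0,0,0,0,0],[0,0,0,0,0,0]]]'; python3 -m crank '[[[0,0,0,0,0,0],[0,0,0,0,0,0],[0,0,0,0,0,0],[0,0,0,0,0,0],[0,0,0,0,0,0],[0,0,0,0,0,0]]]' 0.4 40;  python3 -m crank '[[[0,0,0.5,0,0,0],[0,0,1,0,0,0],[0,0,1,0,0,0],[0,0,1,0,0,0],[0,0,1,0,0,0],[0,0,1,0,0,0],[0,0,1,0,0,0],[0,0,1,0,0,0]]]'; python3 -m crank '[[[0.187,0.953,0,0,0,-0.117],[0.187,0.953,0,0,0,-0.117],[0.187,0.953,0,0,0,-0.117],[0.187,0.953,0,0,0,-0.117],[0.187,0.953,0,0,0,-0.117],[0.187,0.953,0,0,0,-0.117],[0.187,0.953,0,0,0,-0.117],[0.187,0.953,0,0,0,-0.117],[0.187,0.953,0,0,0,-0.117],[0.187,0.953,0,0,0,-0.117],[0.187,0.953,0,0,0,-0.117],[0.187,0.953,0,0,0,-0.117],[0.187,0.953,0,0,0,-0.117],[0.187,0.953,0,0,0,-0.117],[0.187,0.953,0,0,0,-0.117],[0.187,0.953,0,0,0,-0.117],[0.187,0.953,0,0,0,-0.117],[0.187,0.953,0,0,0,-0.117],[0.187,0.953,0,0,0,-0.117],[0.187,0.953,0,0,0,-0.117]]]'; python3 -m crank '[[[0,0,0,0,0,0],[0,0,0,0,0,0],[0,0,-0.6,0,0,0],[0,0,-0.6,0,0,0],[0,0,0,0,0,0],[0,0,0,0,0,0],[0,0,0,0,0,0]]]'
```

```text
time: 41.53
ee_pos: [0.5634, -0.3378, 0.0165]
tcp_rot: [-180.0, -0.0, 107.9]
wrist_force: [0.5, -0.1, -0.8]
opening: 0.0727
grasp_force: 0.0
time: 42.03
ee_pos: [0.5641, -0.3383, 0.0179]
tcp_rot: [179.9, 0.1, 107.9]
wrist_force: [0.8, 1.0, 5.4]
opening: 0.0489
grasp_force: 42.2
time: 42.7
ee_pos: [0.5634, -0.3379, 0.1683]
tcp_rot: [-180.0, -0.0, 107.9]
wrist_force: [0.8, 0.3, -0.6]
opening: 0.0488
grasp_force: 41.5
time: 44.37
ee_pos: [0.6384, 0.0441, 0.1673]
tcp_rot: [-180.0, -0.0, 91.8]
wrist_force: [-0.3, -0.9, -0.9]
opening: 0.0489
grasp_force: 41.5
time: 44.95
ee_pos: [0.6382, 0.0426, 0.1426]
tcp_rot: [-180.0, 0.0, 91.8]
wrist_force: [-0.1, -0.5, -1.2]
opening: 0.0488
grasp_force: 41.5
```

```bash
python3 -m crank '[[[0,0.02,-0.5,0,0,0],[0,0,-0.4,0,0,0],[0,0,-0.22,0,0,0],[0,0,0,0,0,0],[0,0,0,0,0,0],[0,0,0,0,0,0]]]'; python3 - <<'E'
from h import *
s=snap('scene'); print(bot.get_obs()['ee_pos'])
x,y=(int(v) for v in proj('scene',[.6387,.043,.106])); cv2.imwrite('pics/g5.png',cv2.resize(s[y-40:y+40,x-50:x+70],None,fx=5,fy=5)[:,:,::-1])
E
```

```text
time: 45.45
ee_pos: [0.6386, 0.0436, 0.1207]
tcp_rot: [180.0, 0.0, 91.8]
wrist_force: [-0.8, -0.2, -0.2]
opening: 0.0489
grasp_force: 41.5
[0.63864762 0.04364173 0.12086705]
```

View pics/g5.png

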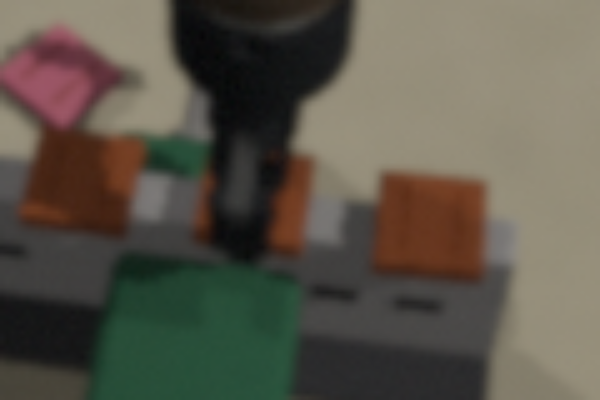

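```bash
python3 -m crank '[[[0,0,-0.08,0,0,0],[0,0,-0.05,0,0,0],[0,0,0,0,0,0],[0,0,0,0,0,0]]]'
```

```text
time: 45.83
ee_pos: [0.6385, 0.0436, 0.1179]
tcp_rot: [180.0, -0.0, 91.8]
wrist_force: [0.6, -0.6, -0.7]
opening: 0.0489
grasp_force: 41.5
```

```bash
python3 -m crank '[[[0,0,0,0,0,0],[0,0,0,0,0,0],[0,0,0,0,0,0]]]' 0.7; python3 -m crank '[[[0,0,0.6,0,0,0],[0,0,1,0,0,0],[0,0,1,0,0,0],[-0.452,-0.154,0.3,0,0,-0.933],[-0.452,-0.154,0,0,0,-0.933],[-0.452,-0.154,0,0,0,-0.933],[-0.452,-0.154,0,0,0,-0.933],[-0.452,-0.154,0,0,0,-0.933],[-0.452,-0.154,0,0,0,-0.933],[-0.452,-0.154,0,0,0,-0.933],[-0.452,-0.154,0,0,0,-0.933],[-0.452,-0.154,0,0,0,-0.933],[-0.452,-0.154,0,0,0,-0.933],[-0.452,-0.154,0,0,0,-0.933],[-0.452,-0.154,0,0,0,-0.933],[-0.452,-0.154,0,0,0,-0.933],[-0.452,-0.154,0,0,0,-0.933],[0,0,0,0,0,0],[0,0,0,0,0,0]]]' 0.75; python3 - <<'E'
from h import *
t=snap('top'); s=snap('scene')
M=masks(t)
for r,a,c in blobs(M['clay'],100,700): print('clay',np.round(r[0]),rect('top',r,.112))
for r,a,c in blobs(M['wood'],1500,9000): print(np.round(r[0]),rect('top',r,.014))
for r,a,c in blobs(M['blue'],100,700): print(np.round(r[0]),rect('top',r,.026))
cv2.imwrite('pics/g6.png',np.hstack([cv2.resize(t[150:210,205:375],(680,240)),np.zeros((240,1,3),np.uint8)])[:,:,::-1])
cv2.imwrite('pics/g7.png',cv2.resize(s[195:300,200:380],None,fx=4,fy=4)[:,:,::-1])
E
```

```text
time: 46.08
ee_pos: [0.6385, 0.0436, 0.118]
tcp_rot: [180.0, 0.0, 91.8]
wrist_force: [0.1, -0.0, 0.6]
opening: 0.0596
grasp_force: 0.0
time: 47.67
ee_pos: [0.5122, 0.0004, 0.177]
tcp_rot: [-180.0, -0.1, 2.2]
wrist_force: [-0.4, 0.0, -0.3]
opening: 0.0641
grasp_force: 0.0
clay [271. 175.] (array([0.63857002, 0.04366413]), np.float64(0.04868845359893236), np.float64(0.0490155712609324), np.float64(-89.66061224424439))
clay [235. 176.] (array([0.63699077, 0.12341537]), np.float64(0.048805244865220775), np.float64(0.051298235749624374), np.float64(-89.66628453547665))
clay [344. 173.] (array([ 0.64398604, -0.11646947]), np.float64(0.05072648945572392), np.float64(0.048949494122265486), np.float64(-89.64986927330025))
clay [308. 174.] (array([ 0.64240235, -0.03811833]), np.float64(0.04859643273434084), np.float64(0.05121143294605061), np.float64(-89.65610975308196))
clay [ 85. 130.] (array([0.73886013, 0.46307178]), np.float64(0.17447386920822824), np.float64(0.030880820510916642), np.float64(-26.772028187624585))
clay [433.  82.] (array([ 0.85036802, -0.31772467]), np.float64(0.073829786
[... 386 characters left out ...]
4335311, 0.31154011]), np.float64(0.05003828166346081), np.float64(0.047169824279015615), np.float64(-89.47240625119882))
[143. 230.] (array([0.51646292, 0.35050249]), np.float64(0.04793872130131128), np.float64(0.04761043680216685), np.float64(-89.54498860649927))
[158. 199.] (array([0.591617  , 0.31727141]), np.float64(0.05182462019616896), np.float64(0.04892006747441662), np.float64(-86.44588308511321))
[184. 150.] (array([0.71071598, 0.25789485]), np.float64(0.041075252997750535), np.float64(0.036503739099067234), np.float64(-89.73595223277898))
[418.  85.] (array([ 0.87141176, -0.30587457]), np.float64(0.10565691163341737), np.float64(0.10273175207454496), np.float64(-73.4903546931739))
```

View pics/g7.png

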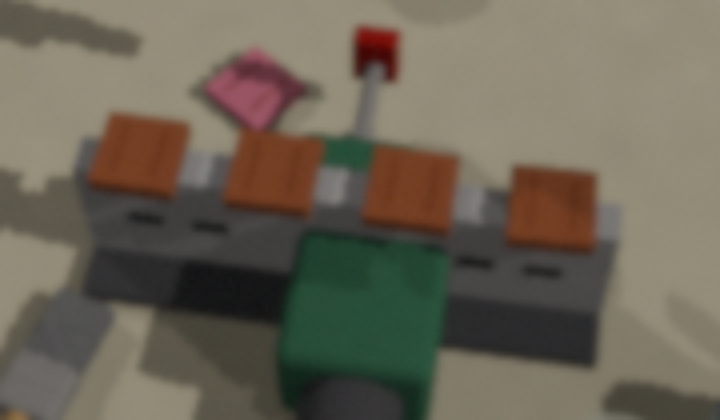

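All four terracotta tiles are flat and centred. The board moved by about 4 mm, but its tiles are still flat. Now I'll pinch the knob and push it home.

```bash
python3 -m crank '[[[0,0,-1,0,0,0],[0,0,-1,0,0,0],[0,0,-1,0,0,0],[0,0,-1,0,0,0],[0,0,-0.8,0,0,0],[0,0,-0.5,0,0,0],[0,0,-0.2,0,0,0],[0,0,0,0,0,0],[0,0,0,0,0,0]]]'; python3 -m crank '[[[0,0,0,0,0,0],[0,0,0,0,0,0],[0,0,0,0,0,0],[0,0,0,0,0,0],[0,0,0,0,0,0],[0,0,0,0,0,0]]]' 0.2 60; python3 -m crank '[[[0.3,0.01,0,0,0,0],[0.3,0.01,0,0,0,0],[0.3,0.01,0,0,0,0],[0.3,0.01,0,0,0,0],[0.3,0.01,0,0,0,0],[0.3,0.01,0,0,0,0],[0.23,0.005,0,0,0,0],[0,0,0,0,0,0],[0,0,0,0,0,0]]]'
```

```text
time: 48.52
ee_pos: [0.5124, 0.0005, 0.0667]
tcp_rot: [180.0, -0.0, 2.1]
wrist_force: [-0.0, -0.6, -0.3]
opening: 0.0636
grasp_force: 0.0
time: 49.02
ee_pos: [0.5124, 0.0006, 0.0669]
tcp_rot: [-180.0, -0.1, 2.0]
wrist_force: [-1.4, 1.3, 6.3]
opening: 0.0292
grasp_force: 59.1
time: 49.77
ee_pos: [0.5525, 0.0018, 0.0669]
tcp_rot: [-180.0, 0.0, 2.0]
wrist_force: [-4.7, 0.8, 9.8]
opening: 0.029
grasp_force: 59.9
```

```bash
python3 -m crank '[[[0,0,0,0,0,0],[0,0,0,0,0,0],[0,0,0,0,0,0],[0,0,0,0,0,0]]]' 0.75; python3 -m crank '[[[0,0,0.6,0,0,0],[0,0,1,0,0,0],[0,0,1,0,0,0],[0,0,1,0,0,0],[0,0,1,0,0,0],[-0.5,0,1,0,0,0],[-1,0,1,0,0,0],[-1,0,0,0,0,0],[-1,0,0,0,0,0],[-1,0,0,0,0,0],[-1,0,0,0,0,0],[-1,0,0,0,0,0],[-1,0,0,0,0,0],[-1,0,0,0,0,0],[0,0,0,0,0,0],[0,0,0,0,0,0]]]'; python3 - <<'E'
from h import *
t=snap('top','tf.png'); s=snap('scene','sf.png')
M=masks(t)
for r,a,c in blobs(M['red'],20,400): print('red',np.round(r[0]),rect('top',r,.081))
for r,a,c in blobs(M['clay'],300,700): print('clay',np.round(r[0]),rect('top',r,.112))
for r,a,c in blobs(M['wood'],1500,9000): print(np.round(r[0]),rect('top',r,.014))
for r,a,c in blobs(M['blue'],300,700): print(np.round(r[0]),rect('top',r,.026))
E
```

```text
time: 50.1
ee_pos: [0.5524, 0.0017, 0.0656]
tcp_rot: [180.0, 0.0, 2.0]
wrist_force: [0.6, 0.1, -1.0]
opening: 0.0641
grasp_force: 0.0
time: 51.43
ee_pos: [0.3824, 0.0018, 0.1991]
tcp_rot: [180.0, -0.1, 2.0]
wrist_force: [0.1, 0.1, 0.2]
opening: 0.0643
grasp_force: 0.0
red [290. 215.] (array([0.55186118, 0.00090569]), np.float64(0.027135544948024032), np.float64(0.013586439182247768), np.float64(-89.59047217468455))
red [412.  82.] (array([ 0.8593126 , -0.27856352]), np.float64(0.032811676698912856), np.float64(0.007209709184024301), np.float64(-24.017599671526778))
red [435.  82.] (array([ 0.86126192, -0.33137638]), np.float64(0.05899519825265719), np.float64(0.006309615251163968), np.float64(-54.948497281657986))
clay [271. 175.] (array([0.63857002, 0.04366413]), np.float64(0.04868845359893236), np.float64(0.0490155712609324), np.float64(-89.66061224424439))
clay [235. 176.] (array([0.63699077, 0.12341537]), np.float64(0.048805244865220775), np.float64(0.051298235749624374), np.float64(-89.66628453547665))
clay [344. 173.] (array([ 0.64398604, -0.11646947]), np.float64(0.05072648945
[... 391 characters left out ...]
82038787, 0.61586572]), np.float64(0.20239235896990349), np.float64(0.3573543456685586), np.float64(-27.077401448796405))
[158. 261.] (array([0.44335311, 0.31154011]), np.float64(0.05003828166346081), np.float64(0.047169824279015615), np.float64(-89.47240625119882))
[143. 230.] (array([0.51646292, 0.35050249]), np.float64(0.04793872130131128), np.float64(0.04761043680216685), np.float64(-89.54498860649927))
[158. 199.] (array([0.59078973, 0.31767128]), np.float64(0.05048900308391185), np.float64(0.048005160161133785), np.float64(-89.62263823679213))
[418.  85.] (array([ 0.87157342, -0.30583156]), np.float64(0.1056580401349216), np.float64(0.10239714698811819), np.float64(-73.49024231471145))
```

View pics/tf.png

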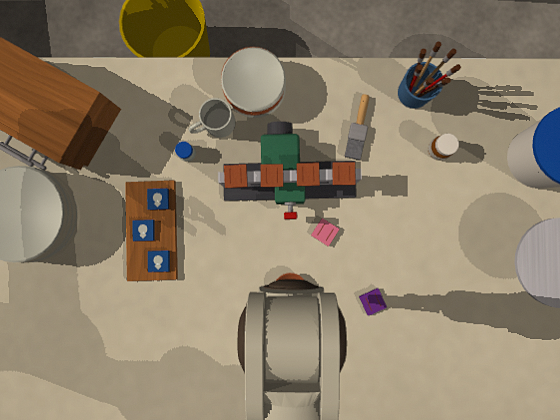

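The picture shows everything done. Three blue tiles are on the board at (158,199), (143,230) and (158,261), and four terracotta tiles are on the rail. The knob is at (290,215), its original home pixel, and the bystanders are unmoved.

```bash
python3 -c "
from workcell import bot
print(bot.job_done())"
```

```text
the job is handed in; nothing more can be done
None
```

I handed the job in at about 52 s: all three blue tiles are flat on the ware board, all four terracotta tiles are flat and within about 1 mm of centre on the rail, and the knob, pulled out first, is pushed home, with no bystander seen to move in the last picture.

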